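# Draw the homogeniser pestle half out for rinsing and hold it

## Task

Two hand tissue homogenisers stand on the bench. Take the larger one's pestle by its handle, draw it slowly straight up until about half of its white head stands above the mouth of the glass tube, without forcing it against the glass, and finish still holding it there, steady and upright, so that its head can be rinsed into the tube. The pestle must not come out of the tube or fall back, its block stays standing where it is, and everything else is left alone.

Things in the scene. Friction and masses are not known exactly. Their poses are not given: they have to be found in the camera images.
- block: Larger homogeniser's holder: loose square aluminium block, 110 x 110 x 42 mm, 1.3 kg, on the bench, with a clear glass tube clamped upright in its centre by a steel collar 10 mm high (tube 32 mm outside, straight bore 26 mm, bore floor 25 mm and rim 155 mm above the bench). Origin: centre of its underside; z up along the tube
- tube_mouth (a point): Centre of the large glass tube's rim, on the tube's axis, 155 mm above the block's underside; z points up out of the tube
- pestle: Larger pestle, loose, 195 mm long, 0.12 to 0.2 kg, foot on the bore floor at the start, 130 mm below the rim. White head 25 mm across, 45 mm long (1 mm play in the bore, rubs); above it a 10 mm steel rod and a round grey plastic handle 24 mm across, 50 mm long. Falls back if let go. Origin: centre of the foot (underside of the head); z up along the rod to the handle
- head_top (a point): On the larger pestle's axis at the upper edge of its white head, 45 mm above the foot; 85 mm below the rim at the start, 22.5 mm above the rim when half of the head is out (a rise of 107.5 mm)
- handle (a point): Middle of the larger pestle's grey handle, on its axis, 170 mm above the foot; 195 mm above the bench at the start. The handle's lower end is then 15 mm above the glass rim
- small_block: Bystander: the smaller homogeniser's block, aluminium, 75 x 75 x 34 mm, loose, with a glass tube 22 mm across whose rim is 95 mm above the bench. Origin: centre of its underside
- small_pestle: Bystander: the smaller pestle in it, 125 mm long, handle 18 mm across with its top 145 mm above the bench. Origin: centre of its foot
- bottle: Bystander: amber reagent bottle with a blue cap, 70 mm across, 140 mm tall, loose. Origin: centre of its underside
- beaker: Bystander: empty glass beaker, 68 mm across, 90 mm tall, loose. Origin: centre of its underside
Things that resemble listed ones, but are neither listed nor needed, are in the scene too. What is shaped like the pestle but brown is not meant. What is shaped like the block but red is not meant.

How it is judged:
At the end, for the whole second after the job is handed in: The fingers hold the larger pestle still, 10.5 to 34.5 mm of its 45 mm head above the glass rim and the rest in the bore, within 3.4 degrees of the tube's axis, pressing on the glass with under 8 N; its block stands flat on the bench within 20 mm of its start (z of head_top in the frame of tube_mouth between 0.0105 and 0.0345 m and horizontal distance between pestle and tube_mouth below 0.004 m and angle between the z axis of pestle and the z axis of tube_mouth, either way round below 0.06 rad and contact force between the fingers and pestle above 2 N and contact force between pestle and block below 8 N and linear speed of pestle below 0.01 m/s and height (world z) of block below 0.003 m and angle between block's own z axis and vertical below 0.03 rad and distance of block from where it was at the start of the episode below 0.02 m); the arm keeps its last pose, push and grip.
It fails at once if the large pestle comes out of its tube (z of pestle in the frame of tube_mouth above -0.003 m).
It fails at once if the pestle is forced against the glass or dropped onto it (over 25 N) (contact force between pestle and block above 25 N).
It fails at once if the pestle is jerked or let fall (faster than 0.2 m/s) (linear speed of pestle above 0.2 m/s).
It fails at once if the block is shifted more than 20 mm, lifted or tipped (distance of block from where it was at the start of the episode above 0.02 m or height (world z) of block above 0.005 m or angle between block's own z axis and vertical above 0.1 rad).
It fails at once if a bystander is shifted more than 20 mm or its pestle raised (distance of any of small_block, small_pestle, bottle, beaker from where it was at the start of the episode above 0.02 m).
It also fails if it takes over 32 s, if anything falls off the work surface, if the arm or the gripper's body presses on something with over 40 N, if the wrist force passes 120 N, or if a joint passes its speed limit or range.

## Robot

A 6-joint arm with a two-finger parallel gripper is mounted at the origin on the work surface. World frame = base frame: x ahead of the robot, y to its left, z up, the work surface at z = 0. Lengths are in m, angles in rad, forces in N, time in s.
With the tool pointing down it reaches from about 0.325 to 0.85 m from the base axis. Payload 15.5 kg.
Tool frame: the origin (TCP) lies between the finger pads; the fingertips stand 14 mm ahead of it and the grasp point (between the pads) lies 5 mm behind it; z points along the fingers, y is the line along which they close (so a half turn about z gives the same grasp; the last joint's range is limited). The gripper opens to 91 mm and grips with 3 to 60 N. Pads are 32 mm wide; open, the fingers measure 118 mm over their backs; the gripper's body (76 mm by 178 mm) begins 60 mm behind the grasp point.
Start: joints at [1.155, 0.494, 1.345, -0, 1.302, -0.096], TCP at [0.197, 0.593, 0.228] pointing down, gripper open.
Joint ranges: [-2.91, 2.91], [-0.82, 2.16], [0.22, 2.67], [-1.22, 4.37], [0.12, 2.79], [-3.08, 3.08]. Speed limits (rad/s): [1.89, 1.89, 2.57, 3.01, 3.01, 3.01].

## Interface

Orientations are given as a unit quaternion [w, x, y, z].
In Python, from bench import arm gives the robot as it stands.
- The arm moves only by the tool servo_tool, never from a script. Its argument "moves" is one flat list of numbers, 7 for each row, row after row: the opening, from -1 (shut) to 1 (fully open), then the shift along the tool's x, y, z in units of 50 mm (1.0 is 50 mm), then the turn, a rotation vector about the tool's x, y, z in degrees. In form: [gripper, x, y, z, rx, ry, rz, gripper, x, y, z, rx, ry, rz, ...]. A call has 1 to 10 rows; each row shifts and turns the commanded pose from where the row before left it, along the tool's axes as they then stand; what a row does not reach is not made up. A row lasts 1/10 s, in which the tool goes at most 50 mm and 8.59 degrees, less where a joint would pass 70% of its speed; a pose out of reach is approached as far as the arm can. A call is refused whole if a number of a shift passes 1 or a number of a turn 8.59, either way. A call with a gripper value outside its range is refused whole. The fingers move at their own pace and stop on an object; "grip_force" is the grip in N (left out, the last holds). Time passes only in rows, so rows that do not move let the fingers close. It gives the time, the measured TCP pose, the force, the opening and the grip force at its end, in the units of the state.
- arm.state(): the state, without advancing time (a new reading comes with each control period).
- arm.snapshot(name): name is "scene" or "top" or "wrist"; returns a dict with "color" (420x560x3 uint8, red, green, blue), "fx", "fy", "cx", "cy" (pixels), "R" (3x3) and "t" (3): a world point X has camera coordinates R X + t. Camera axes: x right, y down, z forward; pixel columns grow to the right and rows downward; lengths in m; the calibration is good to about 2 mm. A picture is of the moment at which its call begins. There is no depth.
- arm.hand_in(): hands the job in; it is judged then, once.
The state is a dict: "time": time; "qpos": joint angles; "dq": joint speeds; "tau": joint torques, N m; "ee_pos": TCP position; "tool_rot": TCP orientation; "contact_force": force on the tool from outside, world axes, zero at the start; "wrist_torque": the same for the moment, N m; "grip_width": opening from 0.0 (shut) to 1.0 (fully open); "grasp_force": force on a finger pad.
Only numpy, scipy, OpenCV 4.12 (cv2) and the standard library are available. Lean on these libraries where they do the work, as an engineer would, in place of code of your own. Each camera call takes 0.05 s, during which the arm holds its last target. There are 200 camera calls.

## Working session

There is one attempt and no reset: what is moved stays moved. The work goes in short steps, Python scripts to look and compute and a tool call to move; the robot and the scene stay as the last step left them, time stands still between calls to the robot, and variables do not carry over. Pictures are saved under pics/ and viewed, at most 10 in all, crops included, and the job is handed in when it is done.

Besides the shell and the picture viewer there is one more tool, called as name(argument=value, ...) on one line, values as JSON. servo_tool: Moves the arm, as the interface text tells. Its arguments: {"type":"object","properties":{"moves":{"type":"array"},"grip_force":{"type":"number"}},"required":["moves"]}

```bash
mkdir -p pics; python3 - <<'E'
from bench import arm
import cv2,numpy as np,pickle
ims={}
for n in("scene","top"):
    s=arm.snapshot(n);ims[n]=s;cv2.imwrite(f"pics/{n}0.png",s["color"][...,::-1])
    print(n,s["fx"],s["cx"],s["cy"],np.round(s["R"],3).tolist(),np.round(s["t"],3))
pickle.dump(ims,open("i0.pkl","wb"))
st=arm.state();print(st["ee_pos"],st["tool_rot"],st["time"])
E
```

```text
scene 409.2245372684791 278.75544030815854 204.58278025122425 [[0.468, 0.884, 0.023], [0.498, -0.242, -0.833], [-0.73, 0.401, -0.553]] [-0.379 -0.198  1.368]
top 468.35704319925793 273.8494315329093 214.15668492153947 [[-0.01, -1.0, 0.016], [-0.997, 0.008, -0.081], [0.081, -0.017, -0.997]] [0.075 0.671 1.17 ]
[0.19695066 0.59282824 0.2273999 ] [-1.29070885e-04  1.59710114e-01  9.87163813e-01 -5.18261247e-04] 0.1
```

View pics/scene0.png

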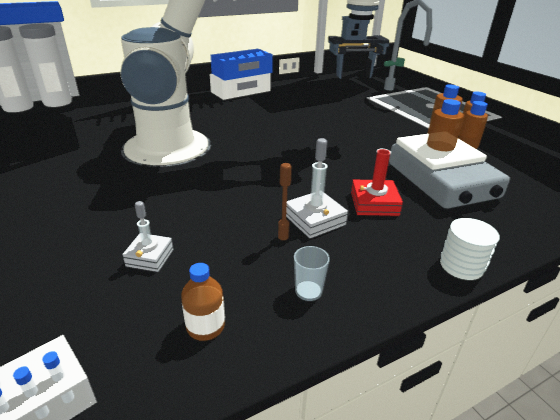

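View pics/top0.png

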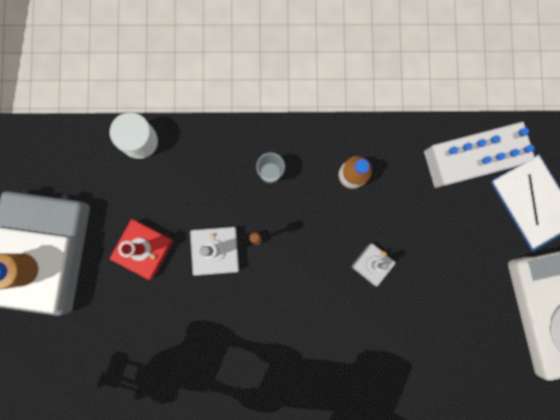

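The scene shows the large grey pestle in its aluminium block at scene (320,185) / top (208,251). The other candidates:
- The small homogeniser, at scene (142,235) / top (375,265), is smaller.
- The red block, at scene (378,185) / top (140,249), is excluded by colour.
- The brown pestle, at scene (285,200) / top (255,239), is excluded by colour.

I'll confirm this in a crop.

```bash
python3 - <<'E'
import cv2,numpy as np,pickle
I=pickle.load(open("i0.pkl","rb"))
a=I["scene"]["color"][130:240,270:370,::-1];b=I["top"]["color"][215:290,180:280,::-1]
a=cv2.resize(a,None,fx=4,fy=4,interpolation=2);b=cv2.resize(b,None,fx=4,fy=4,interpolation=2)
c=np.zeros((440,800,3),np.uint8);c[:,:400]=a;c[:300,400:]=b
cv2.imwrite("pics/crop.png",c)
E
```

```text
(no output)
```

View pics/crop.png

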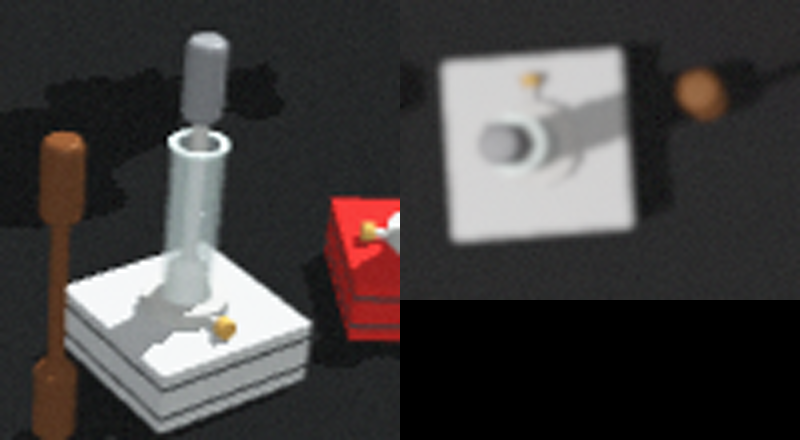

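The crop confirms it: grey handle, white head, aluminium block. The brown pestle stands loose beside it and must be avoided.

```bash
cat >h.py <<'E'
import cv2,numpy as np
def ray(s,u,v):
    d=s["R"].T@np.array([(u-s["cx"])/s["fx"],(v-s["cy"])/s["fy"],1]);return -s["R"].T@s["t"],d/np.linalg.norm(d)
def onz(s,u,v,z):
    o,d=ray(s,u,v);return o+d*(z-o[2])/d[2]
def two(s1,p1,s2,p2):
    o1,d1=ray(s1,*p1);o2,d2=ray(s2,*p2)
    k=np.linalg.lstsq(np.c_[d1,-d2],o2-o1,rcond=None)[0];a=o1+k[0]*d1;b=o2+k[1]*d2
    return (a+b)/2,np.linalg.norm(a-b)
E
python3 - <<'E'
import pickle;from h import *
from bench import arm
from scipy.spatial.transform import Rotation as Ro
np.set_printoptions(precision=4,suppress=True)
I=pickle.load(open("i0.pkl","rb"));S,T=I["scene"],I["top"]
g=T["color"].min(2);m=np.zeros_like(g);m[215:290,180:248]=(g[215:290,180:248]>110)*255
c=max(cv2.findContours(m,0,2)[0],key=cv2.contourArea);r=cv2.minAreaRect(c);print(r)
b=np.array([onz(T,*p,.042) for p in cv2.boxPoints(r)]);print("block",b.mean(0),np.linalg.norm(np.diff(b,axis=0),axis=1),b)
print("top",onz(T,204.5,251,.22),two(T,(204.5,251),S,(322,140)))
print("scene mid",onz(S,321.4,150,.195),"rim",onz(S,270+199/4,130+144/4,.155), "rim top",onz(T,180+127/4,215+142/4,.155))
print("brown",two(T,(255,238.5),S,(285.5,165)),onz(S,284,236,0.01))
q=arm.state()["tool_rot"];print(Ro.from_quat(np.r_[q[1:],q[0]]).as_matrix())
E
```

```text
((213.52645874023438, 250.8441162109375), (45.94120407104492, 46.32469177246094), 85.60128784179688)
block [0.5801 0.221  0.042 ] [0.116  0.1148 0.1151] [[0.6333 0.2832 0.042 ]
 [0.6412 0.1675 0.042 ]
 [0.5267 0.1591 0.042 ]
 [0.5192 0.2739 0.042 ]]
top [0.579  0.2202 0.22  ] (array([0.5802, 0.2225, 0.2171]), np.float64(0.004479093963670504))
scene mid [0.5854 0.2223 0.195 ] rim [0.5864 0.221  0.155 ] rim top [0.5802 0.2124 0.155 ]
brown (array([0.6065, 0.1158, 0.1915]), np.float64(0.004987958977437993)) [0.6183 0.1148 0.01  ]
[[-0.949   0.3153 -0.0004]
 [ 0.3153  0.949  -0.001 ]
 [ 0.0001 -0.0011 -1.    ]]
```

servo_tool(moves=[1,-0.3,-0.15,-0.3,0,0,0,1,-0.48,-0.23,-0.3,0,0,0,1,-0.48,-0.23,-0.3,0,0,0,1,-0.48,-0.23,-0.3,0,0,0,1,-0.48,-0.23,-0.3,0,0,0,1,-0.48,-0.23,0,0,0,0,1,-0.48,-0.23,0,0,0,0,1,-0.48,-0.23,0,0,0,0,1,-0.48,-0.23,0,0,0,0,1,-0.48,-0.23,0,0,0,0], grip_force=20)

```text
time: 1.1
ee_pos: [0.3823, 0.4133, 0.3038]
tool_rot: [0.0, 0.16, 0.987, 0.0]
contact_force: [-0.7, 0.1, 0.9]
grip_width: 1.004
grasp_force: 0.0
```

servo_tool(moves=[1,-0.48,-0.23,0,0,0,0,1,-0.48,-0.23,0,0,0,0,1,-0.48,-0.23,0,0,0,0,1,-0.48,-0.23,0,0,0,0,1,-0.48,-0.23,0,0,0,0,1,-0.48,-0.23,0,0,0,0,1,-0.4,-0.2,0,0,0,0,1,-0.3,-0.15,0,0,0,0,1,0,0,0,0,0,0,1,0,0,0,0,0,0])

```text
time: 2.1
ee_pos: [0.5237, 0.2762, 0.3032]
tool_rot: [-0.0, 0.16, 0.987, 0.0]
contact_force: [0.1, 0.4, 0.2]
grip_width: 0.995
grasp_force: 0.0
```

```bash
python3 - <<'E'
from bench import arm
import cv2,numpy as np,pickle
ims={}
for n in("scene","top","wrist"):
    s=arm.snapshot(n);ims[n]=s;cv2.imwrite(f"pics/{n}1.png",s["color"][...,::-1])
pickle.dump(ims,open("i1.pkl","wb"))
s=ims["wrist"];print(s["fx"],s["cx"],s["cy"],np.round(s["R"],3).tolist(),-s["R"].T@s["t"])
st=arm.state();print(st["ee_pos"],st["tool_rot"],st["time"],st["contact_force"])
E
```

```text
308.202168649923 280.74953598198925 208.14326004752465 [[0.315, 0.949, 0.0], [0.913, -0.303, 0.272], [0.259, -0.085, -0.962]] [0.44873944 0.30018028 0.46022529]
[0.52324549 0.27696484 0.30308378] [-5.94662753e-05  1.59274539e-01  9.87234327e-01  3.77409253e-05] 2.25 [ 0.14481427 -0.63551418  0.04333718]
```

View pics/wrist1.png

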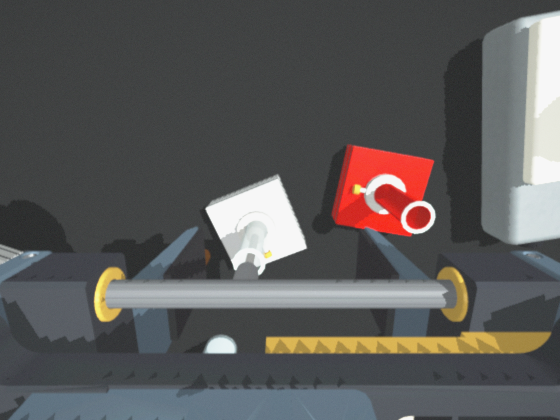

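The wrist view shows the white block around (255,225), the tube rim near (250,262), and the handle partly behind the gripper bar. The red block at (383,190) is clear. I'll enlarge the rim to get its axis from this view.

```bash
python3 - <<'E'
import pickle;from h import *
I=pickle.load(open("i1.pkl","rb"));W=I["wrist"]
np.set_printoptions(precision=4,suppress=True)
for p,z in(((250,262),.155),((256,225),.052)):print(onz(W,*p,z))
def pr(s,X):
    c=s["R"]@X+s["t"];return s["fx"]*c[0]/c[2]+s["cx"],s["fy"]*c[1]/c[2]+s["cy"]
a=cv2.resize(W["color"][170:290,190:320,::-1],None,fx=4.5,fy=4.5,interpolation=2).copy()
for z in(.155,.170,.042,.052):
    u,v=pr(W,np.array([.581,.221,z]));print(z,u,v);cv2.circle(a,(int((u-190+.5)*4.5),int((v-170+.5)*4.5)),3,(0,0,255),-1)
cv2.imwrite("pics/w1c.png",a)
E
```

```text
[0.5778 0.2224 0.155 ]
[0.5708 0.2234 0.052 ]
0.155 249.7573254605755 264.93500230705985
0.17 248.36630994660428 271.42608560121454
0.042 257.3254250806588 229.61895836720743
0.052 256.8087094779059 232.03017807192717
```

View pics/w1c.png

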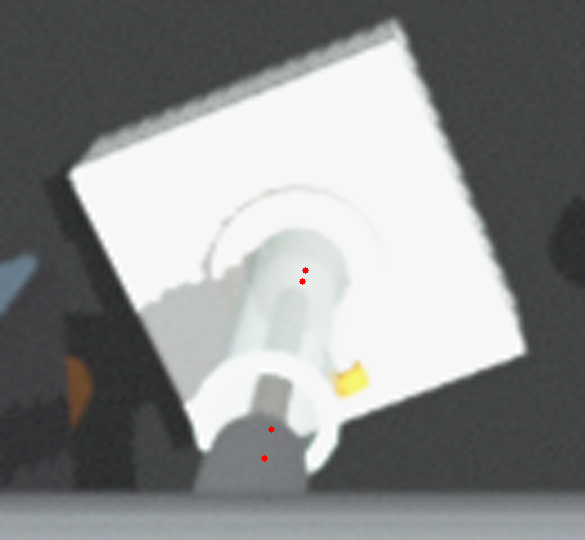

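The rim sits about 2 px from my prediction. Combining all the views, the axis is at about (0.579, 0.2207). I'll move above it.

servo_tool(moves=[1,-0.35,-0.18,0,0,0,0,1,-0.35,-0.18,0,0,0,0,1,-0.35,-0.18,0,0,0,0,1,-0.36,-0.18,0,0,0,0,1,0,0,0,0,0,0,1,0,0,0,0,0,0,1,0,0,0,0,0,0])

```text
time: 2.95
ee_pos: [0.5793, 0.2201, 0.3029]
tool_rot: [-0.0, 0.16, 0.987, 0.0]
contact_force: [-0.1, -0.3, 0.1]
grip_width: 1.0
grasp_force: 0.0
```

```bash
python3 - <<'E'
from bench import arm
import cv2,numpy as np,pickle
s=arm.snapshot("wrist");c=s["color"];pickle.dump(s,open("w2.pkl","wb"))
t=arm.snapshot("scene")["color"][60:260,200:420]
o=np.zeros((600,560,3),np.uint8);o[:300]=cv2.resize(c[180:420],(560,300));o[300:]=cv2.resize(t,(560,300))
cv2.imwrite("pics/b2.png",o[...,::-1])
st=arm.state();print(st["ee_pos"],st["tool_rot"],st["time"],st["contact_force"])
E
```

```text
[0.57913286 0.22036693 0.30294497] [-7.73807371e-05  1.59482275e-01  9.87200788e-01  3.79793666e-05] 3.05 [0.02489518 0.19822693 0.81922326]
```

View pics/b2.png

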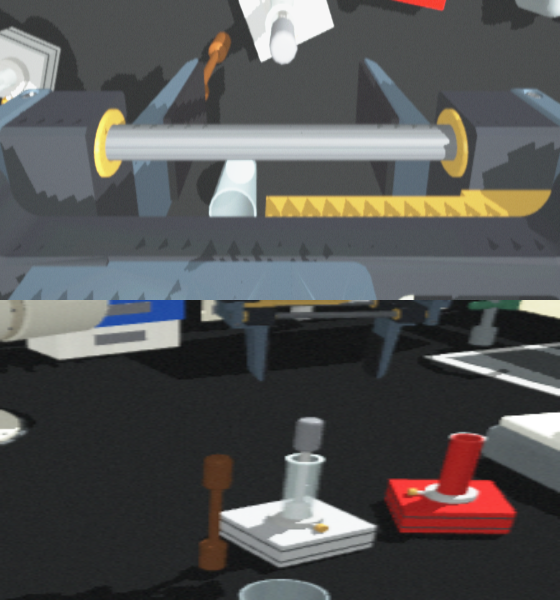

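The handle now shows in the wrist view at about (283,45), between the fingers as predicted. I'll enlarge it and overlay the predicted TCP axis.

```bash
python3 - <<'E'
import pickle;from h import *
W=pickle.load(open("w2.pkl","rb"));X=np.array([.57913,.22037,0])
a=cv2.resize(W["color"][130:250,220:350,::-1],None,fx=4.5,fy=4.5,interpolation=2).copy()
for z in(.155,.170,.22):
    X[2]=z;c=W["R"]@X+W["t"];u=W["fx"]*c[0]/c[2]+W["cx"];v=W["fy"]*c[1]/c[2]+W["cy"];print(z,u,v,(u-220+.5)*4.5,(v-130+.5)*4.5,c[2]/W["fx"]*1000/4.5)
    cv2.circle(a,(int((u-220+.5)*4.5),int((v-130+.5)*4.5)),3,(0,0,255),-1)
cv2.imwrite("pics/w2c.png",a)
E
```

```text
0.155 282.1448343424539 200.2022817630961 281.90175454104264 318.16026793393246 0.2268783884440953
0.17 282.21675788118665 204.01140121398942 282.2254104653399 335.30130546295237 0.216471244451264
0.22 282.5159808968156 219.85845530879223 283.57191403567026 406.61304888956505 0.1817807644751597
```

View pics/w2c.png

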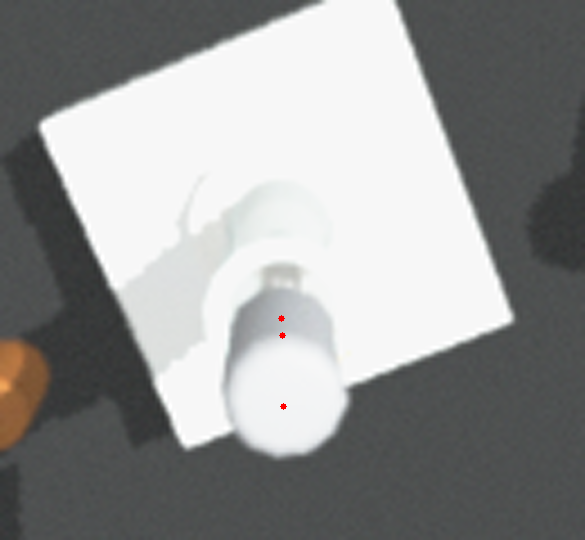

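The handle-top disc is centred at (285,397) against a predicted (284,407). That is within 0.5 mm across the fingers and about 2 mm along the pads. I'll descend and part-close.

servo_tool(moves=[1,0.02,0,0.3,0,0,0,1,0,0,0.4,0,0,0,1,0,0,0.4,0,0,0,1,0,0,0.4,0,0,0,1,0,0,0.3,0,0,0,1,0,0,0.25,0,0,0,1,0,0,0.15,0,0,0,-0.3,0,0,0,0,0,0,-0.3,0,0,0,0,0,0,-0.3,0,0,0,0,0,0], grip_force=15)

```text
time: 4.05
ee_pos: [0.5789, 0.2205, 0.1937]
tool_rot: [0.001, 0.16, 0.987, 0.0]
contact_force: [-0.1, -0.5, 0.3]
grip_width: 0.771
grasp_force: 0.0
```

servo_tool(moves=[-0.35,0,0,0,0,0,0,-0.4,0,0,0,0,0,0,-0.43,0,0,0,0,0,0,-0.45,0,0,0,0,0,0,-0.47,0,0,0,0,0,0])

```text
time: 4.55
ee_pos: [0.5785, 0.2203, 0.1929]
tool_rot: [-0.0, 0.16, 0.987, -0.0]
contact_force: [1.1, 0.3, 0.4]
grip_width: 0.33
grasp_force: 0.0
```

servo_tool(moves=[-0.47,0,0,0,0,0,0,-0.49,0,0,0,0,0,0,-0.52,0,0,0,0,0,0,-0.56,0,0,0,0,0,0,-0.6,0,0,0,0,0,0])

```text
time: 5.05
ee_pos: [0.5785, 0.2204, 0.1929]
tool_rot: [0.0, 0.16, 0.987, 0.0]
contact_force: [0.7, 1.5, -1.7]
grip_width: 0.258
grasp_force: 15.0
```

servo_tool(moves=[-0.8,0,0,0,0,0,0,-1,0,0,0,0,0,0,-1,0,0,0,0,0,0,-1,0,0,0,0,0,0])

```text
time: 5.45
ee_pos: [0.5785, 0.2204, 0.1929]
tool_rot: [0.0, 0.16, 0.987, 0.0]
contact_force: [0.7, 1.2, -1.1]
grip_width: 0.259
grasp_force: 15.0
```

servo_tool(moves=[-1,0,0.005,-0.02,0,0,0,-1,0,0.005,-0.03,0,0,0,-1,0,0,-0.04,0,0,0,-1,0,0,-0.04,0,0,0,-1,0,0,-0.04,0,0,0,-1,0,0,-0.04,0,0,0,-1,0,0,-0.04,0,0,0,-1,0,0,-0.04,0,0,0])

```text
time: 6.25
ee_pos: [0.5786, 0.2208, 0.2076]
tool_rot: [0.0, 0.16, 0.987, -0.0]
contact_force: [0.4, -0.4, -1.6]
grip_width: 0.262
grasp_force: 15.0
```

```bash
python3 - <<'E'
from bench import arm
import cv2
s=arm.state();print(s["ee_pos"],s["contact_force"],s["wrist_torque"],s["grip_width"])
t=arm.snapshot("scene");cv2.imwrite("pics/s3.png",cv2.resize(t["color"][60:260,210:410],(600,600),interpolation=2)[...,::-1])
E
```

```text
[0.57862589 0.22081337 0.20760594] [ 0.3897108  -0.43118515 -1.55591519] [-0.03013329  0.01164723 -0.05076295] 0.2624351284408949
```

View pics/s3.png

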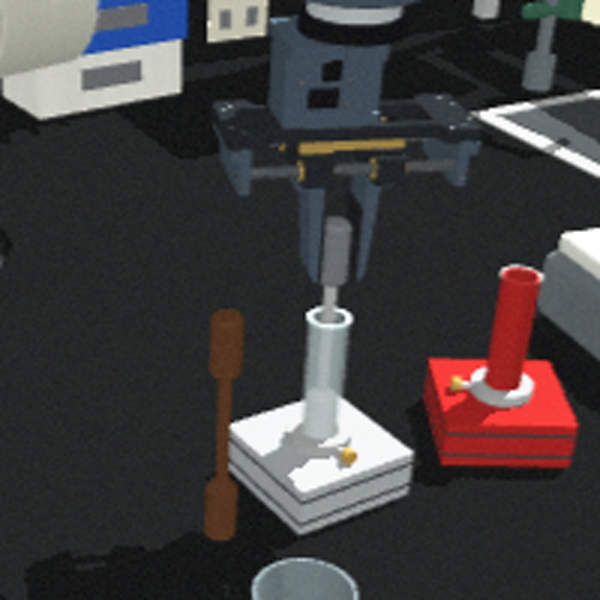

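The pestle is held between the fingers and rising with the block still standing. Side forces are small, so I'll continue.

servo_tool(moves=[-1,0,0,-0.04,0,0,0,-1,0,0,-0.05,0,0,0,-1,0,0,-0.05,0,0,0,-1,0,0,-0.05,0,0,0,-1,0,0,-0.05,0,0,0,-1,0,0,-0.05,0,0,0,-1,0,0,-0.05,0,0,0,-1,0,0,-0.05,0,0,0,-1,0,0,-0.05,0,0,0,-1,0,0,-0.05,0,0,0])

```text
time: 7.3
ee_pos: [0.5787, 0.2208, 0.2321]
tool_rot: [0.0, 0.16, 0.987, 0.0]
contact_force: [0.2, -0.7, -1.6]
grip_width: 0.26
grasp_force: 15.0
```

servo_tool(moves=[-1,0,0,-0.05,0,0,0,-1,0,0,-0.05,0,0,0,-1,0,0,-0.05,0,0,0,-1,0,0,-0.05,0,0,0,-1,0,0,-0.05,0,0,0,-1,0,0,-0.05,0,0,0])

```text
time: 7.9
ee_pos: [0.5786, 0.2208, 0.2471]
tool_rot: [-0.0, 0.16, 0.987, -0.0]
contact_force: [0.7, -0.2, -2.5]
grip_width: 0.26
grasp_force: 15.0
```

servo_tool(moves=[-1,0,0,-0.05,0,0,0,-1,0,0,-0.05,0,0,0,-1,0,0,-0.05,0,0,0,-1,0,0,-0.05,0,0,0,-1,0,0,-0.05,0,0,0,-1,0,0,-0.05,0,0,0,-1,0,0,-0.05,0,0,0,-1,0,0,-0.05,0,0,0,-1,0,0,-0.05,0,0,0,-1,0,0,-0.05,0,0,0])

```text
time: 8.9
ee_pos: [0.5786, 0.2208, 0.2721]
tool_rot: [-0.0, 0.16, 0.987, 0.0]
contact_force: [-0.5, -0.2, -2.1]
grip_width: 0.264
grasp_force: 15.0
```

servo_tool(moves=[-1,0,0,-0.05,0,0,0,-1,0,0,-0.05,0,0,0,-1,0,0,-0.05,0,0,0,-1,0,0,-0.05,0,0,0,-1,0,0,-0.05,0,0,0])

```text
time: 9.4
ee_pos: [0.5786, 0.2208, 0.2846]
tool_rot: [0.0, 0.16, 0.987, -0.0]
contact_force: [-0.1, -0.0, -1.6]
grip_width: 0.257
grasp_force: 15.0
```

```bash
python3 - <<'E'
from bench import arm
import cv2
s=arm.state();print(s["ee_pos"],s["contact_force"],s["wrist_torque"],s["grip_width"])
t=arm.snapshot("scene");cv2.imwrite("pics/s4.png",cv2.resize(t["color"][90:250,250:370],(600,800),interpolation=2)[200:,:,::-1])
E
```

```text
[0.57864332 0.2208085  0.28463426] [-0.10170749 -0.03130334 -1.56894099] [0.03862514 0.03434542 0.02651452] 0.25666795106077545
```

View pics/s4.png

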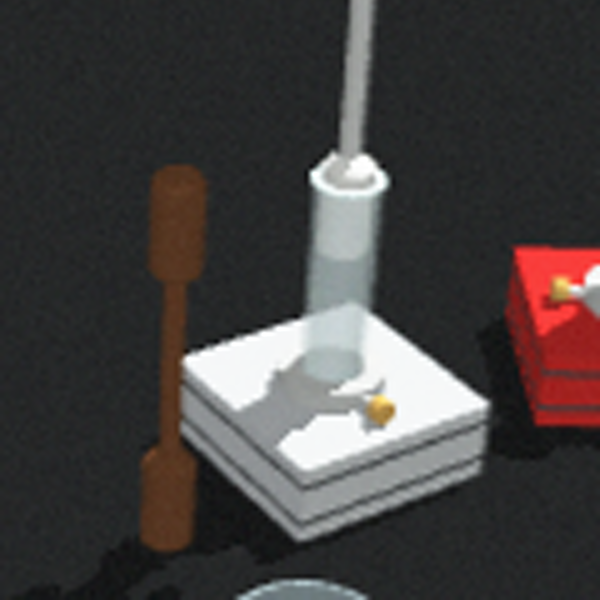

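The head's top has just emerged from the rim at (350,165), about 7 mm out as expected, with no slip. I need about 16 mm more.

servo_tool(moves=[-1,0,0,-0.05,0,0,0,-1,0,0,-0.05,0,0,0,-1,0,0,-0.05,0,0,0,-1,0,0,-0.05,0,0,0,-1,0,0,-0.05,0,0,0,-1,0,0,-0.04,0,0,0,-1,0,0,-0.02,0,0,0,-1,0,0,0,0,0,0,-1,0,0,0,0,0,0,-1,0,0,0,0,0,0])

```text
time: 10.45
ee_pos: [0.5786, 0.2208, 0.2998]
tool_rot: [-0.0, 0.16, 0.987, -0.0]
contact_force: [-0.6, -1.0, -1.2]
grip_width: 0.26
grasp_force: 15.0
```

```bash
python3 - <<'E'
from bench import arm
import cv2
s=arm.state();print(s["ee_pos"],s["contact_force"],s["wrist_torque"],s["grip_width"],s["grasp_force"])
t=arm.snapshot("scene");cv2.imwrite("pics/s5.png",cv2.resize(t["color"][90:210,260:380],(600,600),interpolation=2)[...,::-1])
E
```

```text
[0.57857377 0.22080216 0.29977851] [-0.59343071 -1.03204263 -1.21252558] [ 0.02414116 -0.03787884  0.06695958] 0.2603255886829431 14.985665380954742
```

View pics/s5.png

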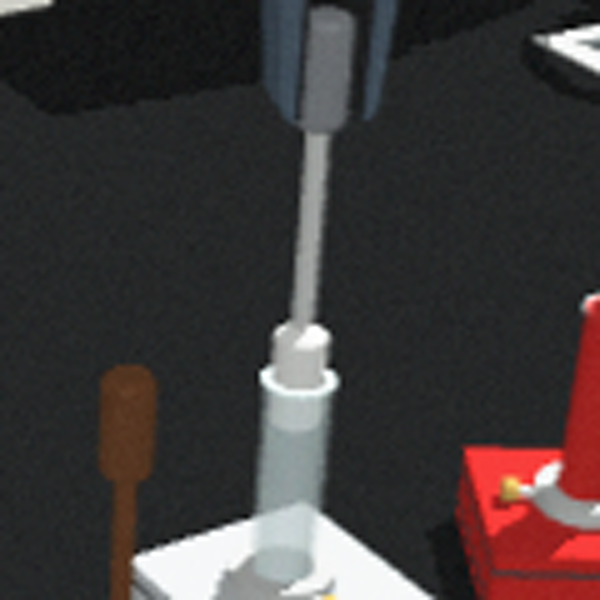

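The head is half out (rim at (300,380), head top at (300,330)), the pestle is upright and still, and side force is about 1 N. I'm handing it in.

```bash
python3 -c "
from bench import arm
print(arm.hand_in())"
```

```text
the job is handed in; nothing more can be done
None
```

The larger pestle is held steady and upright with about 22 mm of its 45 mm head above the glass rim and its block still standing; the job was handed in at about 10.5 s, and no verdict came back.

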